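# Unlatch the bench steamer and hold its lid at 45 degrees

### The arm

A 6-joint arm with a two-finger parallel gripper is mounted at the origin on the work surface. World frame = base frame: x ahead of the robot, y to its left, z up, the work surface at z = 0. Lengths are in mm, angles in rad, forces in N, time in s.
With the tool pointing down it reaches from about 350 to 775 mm from the base axis. Payload 5.5 kg.
Tool frame: the origin (TCP) lies midway between the tips of the shut fingers; the grasp point (between the pads) lies 19 mm behind it; z points along the fingers, y is the line along which they close (so a half turn about z gives the same grasp; the last joint's range is limited). The gripper opens to 85 mm and grips with 20 to 120 N. Pads are 22 mm wide; open, the fingers measure 114 mm over their backs; the gripper's body (76 mm by 85 mm) begins 54 mm behind the grasp point. The pads swing forward as they close: fully open they stand 13 mm farther back than shut.
Start: joints at [1.059, 0.313, 0.046, 1.304, 0, 1.431], TCP at [208.921, 535.746, 231.323] pointing down, gripper open.
Joint ranges: [-2.76, 2.76], [-0.86, 1.69], [-1.03, 1.26], [-2.2, 2.34], [-1.47, 1.5], [-3.14, 3.14]. Speed limits (rad/s): [2.57, 2.57, 3.14, 3.14, 3.14, 3.14].

### API

Orientations are given as a unit quaternion [w, x, y, z].
In Python, from station import ctrl gives the robot as it stands.
- The arm moves only by the tool drive_tool, never from a script. Its argument "rows" is a list of rows, each a list of 7 numbers: the shift along the tool's x, y, z as a fraction of full scale, then the turn, a rotation vector about the tool's x, y, z as a fraction of full scale, then the opening, from -1 (shut) to 1 (fully open). A call has 1 to 8 rows; each row shifts and turns the commanded pose from where the row before left it, along the tool's axes as they then stand; what a row does not reach is not made up. Full scale, the value 1, is 10 cm for a shift and 360 degrees for a turn. A row lasts 1/10 s, in which the tool goes at most 50 mm and 8.59 degrees, less where a joint would pass 70% of its speed; a pose out of reach is approached as far as the arm can. A call with a number of a shift or a turn outside -1 to 1 is refused whole. A call with a gripper value outside its range is refused whole. The fingers move at their own pace and stop on an object; "force" is the grip in N (left out, the last holds). Time passes only in rows, so rows that do not move let the fingers close. It gives the time, the measured TCP pose, the force, the opening and the grip force at its end, in the units of the state.
- ctrl.state(): the state, without advancing time (a new reading comes with each control period).
- ctrl.read_camera(name): name is "scene" or "top"; returns the picture (384x512x3 uint8, red, green, blue); there is no depth.
- ctrl.get_calibration(name): a dict with "mtx" (3x3 intrinsics, pixels), "camera_from_world" (4x4, takes a point from world to camera coordinates). Camera axes: x right, y up, looking along -z (the intrinsics and any distortion apply to the point x, -y, -z); pixel columns grow to the right and rows downward; lengths in mm; the calibration is good to about 2 mm. A picture is of the moment at which its call begins. get_calibration takes no time and is no camera call.
- ctrl.close_job(): hands the job in; it is judged then, once.
Trained networks look in the newest picture that a camera, given by its name, has taken for a name from the list of things; names that differ only in an ending like _2 or _b are one class to them, and where a whole thing is asked for, a point or a joint stands for the part that bears it (a point fixed in the world has none). Each returns a list of dicts, best first, with "conf" (0 to 1); they miss things now and then, are a little off and sometimes report something else, mostly with a low value. They report only what shows in the picture. A call takes as long as a camera call.
- ctrl.find_in(camera, query): "rect" ([left, top, right, bottom] in pixels, round what is visible of it).
- ctrl.masks_of(camera, query): "mask" (384x512 bool, what is visible of it) and "rect" ([left, top, right, bottom] in pixels, round what is visible of it).
The state is a dict: "time": time; "qpos": joint angles; "joint_vel": joint speeds; "effort": joint torques, N m; "eef_pos": TCP position; "tcp_rot": TCP orientation; "force": force on the tool from outside, world axes, zero at the start; "moment": the same for the moment, N m; "gripper_width": finger opening in mm; "gripper_force": force on a finger pad.
Only numpy, scipy, OpenCV 4.12 (cv2) and the standard library are available. Lean on these libraries where they do the work, as an engineer would, in place of code of your own. Each camera call takes 0.05 s, during which the arm holds its last target. There are 200 camera calls.

### The job

The bun samples in the bench steamer are done: push the red latch plunger on its console all the way down to the stop so that the lid pops ajar, then take the lid by its black bar handle and lift it until it stands open at 45 degrees, where the water on it runs back into the gutter behind the hinge and not onto the buns. Nothing keeps the lid up, so do not let it drop: finish with the gripper's fingers still on the bar, holding the lid still at 45 degrees, and with the plunger let go. Leave the other things on the bench where they are.

Things in the scene. Friction and masses are not known exactly. Their poses are not given: they have to be found in the camera images.
- steamer: fixed bench steamer: blue box 200 mm deep (x, from -85 to 115) and 260 mm wide (y), steel rim 130 mm high, a lower console along its front (x from -155 to -85 mm, 85 mm high; the front is its -x side, towards the robot), a steel gutter along its back (to x = 151 mm). Origin on the bench under the middle, z up. Buns lie on a tray inside
- plunger_top (a point): centre of the flat top of the red latch plunger, a mushroom head 28 mm wide and 12 mm high on a dark steel post 36 mm square, at the right of the console as the robot sees it: x = -131, y = -78 mm in the steamer's frame, 137 mm above the bench when up. It is pushed straight down
- plunger (a joint): travel of the plunger (m): 0 = up, 0.010 = down at its stop. A spring returns it (3 N at the top, 8 N at the stop, a little more while the bolt drags). It draws back the bolt that locks the lid: from about 6 mm down the lid is free, a spring pin pops it ajar, and it stays ajar when the plunger is let go
- lid (a joint): lid opening angle (rad): 0 = shut and latched, about 0.08 = popped ajar, 0.785 = 45 degrees, 1.75 = end of travel. Steel frame with a clear window, 210 mm from the hinge to the front edge, 276 mm wide, 4 mm thick, about 0.5 kg, hinged along the steamer's back; let go below 1.5 rad it falls back to ajar
- lid_hinge (a point): middle of the lid's hinge line, which runs along the steamer's y; in the steamer's frame at x = 117, z = 136 mm
- bar (a point): middle of the lid handle: black round bar, 12 mm thick, 110 mm long along the steamer's y, fixed to the lid by a stem at each end. In the lid's frame 252 mm in front of the hinge line, 12 mm above it, 30 mm left (+y) of the middle. Shut, it is 148 mm above the bench, 36 mm clear of the lid's edge, 57 mm over the console. It can turn between the fingers as the lid swings
- beaker_a: clear plastic beaker, 72 mm wide and 110 mm tall, loose, a bystander; origin at the centre of its underside
- beaker_b: clear plastic beaker, 72 mm wide and 110 mm tall, loose, a bystander; origin at the centre of its underside
- jar: white sample jar with a blue cap, 64 mm wide and 100 mm tall, loose, a bystander; origin at the centre of its underside
- bun_a: light brown steamed-bun sample, a firm dome 60 mm wide and 39 mm tall, loose, a bystander; origin at the centre of its underside
- bun_b: light brown steamed-bun sample, a firm dome 60 mm wide and 39 mm tall, loose, a bystander; origin at the centre of its underside
- tub: pale open tub 120 x 90 x 45 mm, loose, a bystander; origin at the centre of its underside
- spoon: steel spoon with a black handle, 200 mm long, lying on the bench, loose, a bystander; origin at its underside

How it is judged:
By the outcome, as a careful person would: the job done as asked, in the order asked, and still so for the second after the job is handed in, while the arm keeps its last pose, push and grip.
It also fails if it takes over 45 s, if anything falls off the work surface, if the arm or the gripper's body presses on something with over 40 N, if the wrist force passes 120 N, or if a joint passes its speed limit or range.

## Working session

There is one attempt and no reset: what is moved stays moved. The work goes in short steps, Python scripts to look and compute and a tool call to move; the robot and the scene stay as the last step left them, time stands still between calls to the robot, and variables do not carry over. Pictures are saved under pics/ and viewed, at most 10 in all, crops included, and the job is handed in when it is done.

Besides the shell and the picture viewer there is one more tool, called after "Emit:" as name(argument=value, ...), one argument or row to a line, values as JSON. drive_tool: Moves the arm, as the interface text tells. Shift numbers are shares of 10 cm and turn numbers shares of 360 degrees, none past 1 either way. Its arguments: {"type":"object","properties":{"rows":{"type":"array","items":{"type":"array","items":{"type":"number"}}},"force":{"type":"number"}},"required":["rows"]}

```bash
mkdir -p pics; python3 - <<'E'
from station import ctrl
import cv2,numpy as np
for n in("scene","top"):
    im=ctrl.read_camera(n); cv2.imwrite(f"pics/{n}0.png",im[:,:,::-1])
    c=ctrl.get_calibration(n); print(n,c)
    for q in("steamer","plunger_top","bar","lid","beaker_a","jar","tub","spoon"):
        print(q,[(np.round(d["rect"]).tolist(),round(d["conf"],2)) for d in ctrl.find_in(n,q)][:3])
s=ctrl.state(); print(s)
E
```

```text
scene {'mtx': array([[355.19460694,   0.        , 260.90591098],
       [  0.        , 355.19460694, 188.49412641],
       [  0.        ,   0.        ,   1.        ]]), 'camera_from_world': array([[-2.25577081e-01,  9.74006368e-01,  2.06537051e-02,
         1.11646241e+02],
       [-6.16561486e-01, -1.59144004e-01,  7.71054551e-01,
         2.80129320e+02],
       [ 7.54298956e-01,  1.61197956e-01,  6.36434053e-01,
        -1.68337508e+03],
       [ 0.00000000e+00,  0.00000000e+00,  0.00000000e+00,
         1.00000000e+00]])}
steamer [([172.0, 155.0, 280.0, 245.0], 0.93)]
plunger_top [([213.0, 157.0, 223.0, 163.0], 0.47)]
bar [([176.0, 158.0, 277.0, 215.0], 0.57)]
lid [([177.0, 152.0, 275.0, 215.0], 0.98)]
beaker_a [([134.0, 163.0, 161.0, 193.0], 0.83), ([126.0, 180.0, 153.0, 222.0], 0.61)]
jar [([355.0, 230.0, 383.0, 265.0], 0.69)]
tub [([158.0, 148.0, 189.0, 177.0], 0.55), ([174.0, 159.0, 277.0, 216.0], 0.32)]
spoon [([349.0, 179.0, 382.0, 215.0], 0.83)]
top {'mtx': array([[389.25919343,   0.        , 256.29543167],
       [  0.        , 389.25919343, 182.69427692],
       [  0.   
[... 782 characters left out ...]
os': array([ 1.05940885e+00,  3.13164197e-01,  4.61015903e-02,  1.30358895e+00,
       -1.89223591e-05,  1.43125103e+00]), 'joint_vel': array([-2.45390061e-03,  9.82451822e-04, -1.50510954e-03, -4.06617948e-05,
       -5.88564901e-04,  1.26626208e-04]), 'effort': array([ 1.40797627e-03, -4.80444360e+01,  2.98815751e+01,  5.26701865e-05,
       -2.36204569e-04,  1.00112499e-05]), 'eef_pos': array([208.92364354, 535.75028874, 231.3442223 ]), 'tcp_rot': array([3.21095217e-05, 1.84851826e-01, 9.82766400e-01, 6.55593415e-05]), 'force': array([-0.23206468,  0.17488065,  0.60064905]), 'moment': array([-0.04197946, -0.01294536, -0.01852792]), 'gripper_force': 0.0, 'gripper_width': 85.02042571166808}
```

View pics/scene0.png

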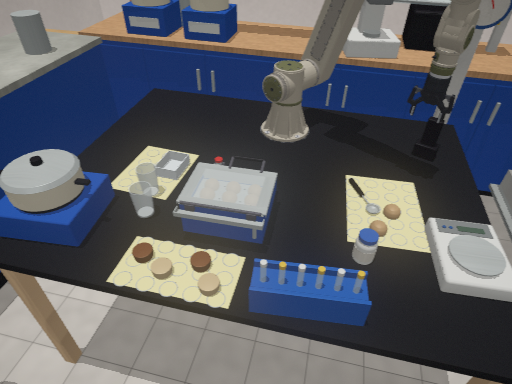

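View pics/top0.png

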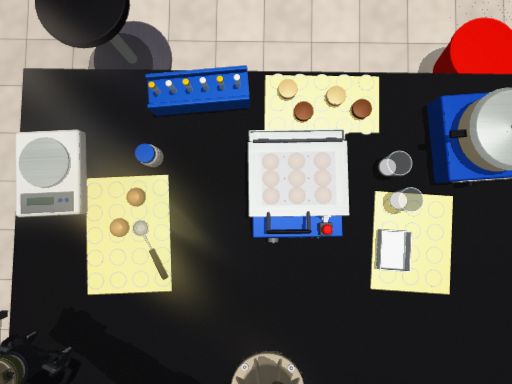

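The scene picture shows the steamer at about (225,200), with the plunger at (218,160) and the bar at (248,162). In the top picture the red plunger is at (327,229) and the bar runs from about (267,232) to (311,232). Next I'll crop in to measure them.

```bash
python3 - <<'E'
import cv2,numpy as np
a=cv2.imread("pics/top0.png")[120:250,240:360]; b=cv2.imread("pics/scene0.png")[145:245,165:285]
a=cv2.resize(a,None,fx=4,fy=4,interpolation=cv2.INTER_CUBIC);b=cv2.resize(b,None,fx=2.6,fy=2.6,interpolation=cv2.INTER_CUBIC)
o=np.zeros((520,800,3),np.uint8);o[:,:480]=a;o[:260,485:485+312]=b
cv2.imwrite("pics/crop0.png",o)
for n in("top0","scene0"):
    im=cv2.imread(f"pics/{n}.png").astype(int); m=(im[:,:,2]>120)&(im[:,:,1]<70)&(im[:,:,0]<70)
    r,c=np.nonzero(m[150:245,200:340]); print(n,len(r),c.mean()+200,r.mean()+150,c.min()+200,c.max()+200,r.min()+150,r.max()+150)
E
```

```text
top0 80 327.0 228.8125 323 331 224 233
scene0 23 218.6086956521739 159.65217391304347 215 222 156 162
```

View pics/crop0.png

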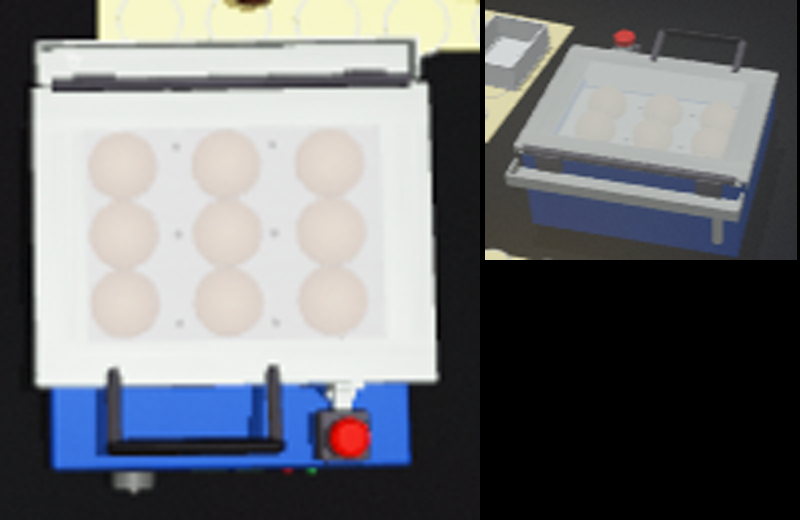

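```bash
cat > h.py <<'E'
from station import ctrl
import numpy as np
from scipy.optimize import least_squares
from scipy.spatial.transform import Rotation as R
def proj(n,P):
    c=ctrl.get_calibration(n);T=c["camera_from_world"];p=np.atleast_2d(P)@T[:3,:3].T+T[:3,3]
    p=p*[1,-1,-1];q=p@c["mtx"].T;return q[:,:2]/q[:,2:]
def S2W(s,P):
    c,d=np.cos(s[2]),np.sin(s[2]);P=np.atleast_2d(np.array(P,float))
    return np.c_[s[0]+c*P[:,0]-d*P[:,1],s[1]+d*P[:,0]+c*P[:,1],P[:,2]]
E
python3 - <<'E'
from h import *
P=[[-93,138,138],[-93,-138,138],[-131,-78,137],[-135,85,148],[-135,-25,148]]
o=np.array([240,120])
px=np.array([np.array([37,387])/4+o-.4,np.array([438,381])/4+o-.4,[327,228.8],np.array([110,447])/4+o-.4,np.array([283,445])/4+o-.4])
sP=[[-131,-78,137],[-135,85,148],[-135,-25,148]]
so=np.array([165,145])
spx=np.array([[218.6,159.6],np.array([744,40])-[485,0],np.array([659,33])-[485,0]],float);spx[1:]=spx[1:]/2.6+so-.3
f=lambda s:np.r_[(proj("top",S2W(s,P))-px).ravel(),(proj("scene",S2W(s,sP))-spx).ravel()]
r=least_squares(f,[620,-50,0],x_scale=[10,10,.1],loss="soft_l1");s=r.x
print("s",s,"\n",f(s).reshape(-1,2).round(1))
print("plunger",S2W(s,[-131,-78,137]),"bar",S2W(s,[-135,30,148]),"hinge",S2W(s,[117,30,136]))
f2=lambda s:f(s)[:10]; print("top only",least_squares(f2,[620,-50,0]).x)
E
```

```text
s [ 6.21007535e+02 -7.42618706e+01  3.33197478e-02] 
 [[ 0.1 -0.1]
 [-0.  -0.4]
 [ 0.6 -0.1]
 [ 1.4  0.1]
 [-1.5 -0.1]
 [-0.1 -1.5]
 [-0.   0.7]
 [ 1.7 -0.6]]
plunger [[ 492.67870626 -156.58265596  137.        ]] bar [[485.08305952 -48.77585584 148.        ]] hinge [[736.94318656 -40.38083298 136.        ]]
top only [ 6.20753026e+02 -7.44209857e+01  2.97180998e-02]
```

Emit:
drive_tool(
  rows=[
    [0,0,0,0,0,0.0232,-1],
    [0,0,0,0,0,0.0232,-1],
    [0,0,0,0,0,0.0232,-1],
    [0,0,0,0,0,0.0232,-1],
    [0,0,0,0,0,0.0232,-1],
    [0,0,0,0,0,0.0232,-1],
    [0,0,0,0,0,0.0232,-1],
    [0,0,0,0,0,0.0232,-1],
  ],
)

```text
time: 1.7
eef_pos: [208.9, 535.8, 231.3]
tcp_rot: [-0.0, 0.698, 0.717, 0.0]
force: [-0.0, 0.0, 0.3]
gripper_width: -0.1
gripper_force: 0.0
```

```bash
cat >> h.py <<'E'
S=[621,-74.3,0.0325]
def go(sp):
    "tool-axis shift (mm) and turn (deg) to TCP at steamer point sp, pointing down, y along steamer x"
    s=ctrl.state();w,x,y,z=s["tcp_rot"];r=R.from_quat([x,y,z,w])
    g=R.from_matrix(np.c_[[-np.sin(S[2]),np.cos(S[2]),0],[np.cos(S[2]),np.sin(S[2]),0],[0,0,-1]])
    print("t",s["time"],"shift",r.inv().apply(S2W(S,sp)[0]-s["eef_pos"]).round(1),"turn",np.degrees((r.inv()*g).as_rotvec()).round(2),"q",s["qpos"].round(2),"F",s["force"].round(1),"w",s["gripper_width"].round(1),s["gripper_force"])
E
python3 -c "
from h import *
go([-131,-78,200])"
```

```text
Traceback (most recent call last):
  File "h.py", line 16, in go
    print("t",s["time"],"shift",r.inv().apply(S2W(S,sp)[0]-s["eef_pos"]).round(1),"turn",np.degrees((r.inv()*g).as_rotvec()).round(2),"q",s["qpos"].round(2),"F",s["force"].round(1),"w",s["gripper_width"].round(1),s["gripper_force"])
                                                                                                                                                                                         ^^^^^^^^^^^^^^^^^^^^^^^^
AttributeError: 'float' object has no attribute 'round'
```

```bash
sed -i 's/s\["gripper_width"\].round(1)/round(s["gripper_width"],1)/' h.py
python3 -c "
from h import *
go([-131,-78,200])"
```

```text
t 1.7 shift [-699.6  265.    31.3] turn [ 0.01 -0.01 -0.33] q [ 1.06  0.31  0.05  1.3  -0.    2.6 ] F [-0.   0.   0.3] w -0.1 0.0
```

Emit:
drive_tool(
  rows=[
    [-0.437,0.165,0,0,0,0,-1],
    [-0.437,0.165,0,0,0,0,-1],
    [-0.437,0.165,0,0,0,0,-1],
    [-0.437,0.165,0,0,0,0,-1],
    [-0.437,0.165,0,0,0,0,-1],
    [-0.437,0.165,0,0,0,0,-1],
    [-0.437,0.165,0,0,0,0,-1],
    [-0.437,0.165,0,0,0,0,-1],
  ],
)

```text
time: 2.5
eef_pos: [352.7, 189.0, 231.7]
tcp_rot: [0.0, 0.695, 0.719, 0.001]
force: [1.1, 0.6, -0.6]
gripper_width: -0.4
gripper_force: 0.0
```

Emit:
drive_tool(
  rows=[
    [-0.437,0.165,0,0,0,0,-1],
    [-0.437,0.165,0,0,0,0,-1],
    [-0.437,0.165,0,0,0,0,-1],
    [-0.437,0.165,0,0,0,0,-1],
    [-0.437,0.165,0,0,0,0,-1],
    [-0.437,0.165,0,0,0,0,-1],
    [-0.437,0.165,0,0,0,0,-1],
    [-0.2,0.08,0,0,0,0,-1],
  ],
)

```text
time: 3.3
eef_pos: [487.7, -134.7, 231.1]
tcp_rot: [0.001, 0.697, 0.717, 0.0]
force: [0.6, 1.1, 0.6]
gripper_width: -0.2
gripper_force: 0.0
```

```bash
python3 -c "
from h import *
go([-131,-78,155])"
```

```text
t 3.3 shift [-21.8   4.1  76.2] turn [ 0.06  0.06 -0.17] q [-0.43  0.18 -0.13  1.26 -0.    1.11] F [0.6 1.1 0.6] w -0.2 0.0
```

Emit:
drive_tool(
  rows=[
    [-0.22,0.04,0,0,0,-0.0004,-1],
    [0,0,0.35,0,0,0,-1],
    [0,0,0.35,0,0,0,-1],
    [0,0,0,0,0,0,-1],
  ],
)

```text
time: 3.7
eef_pos: [487.9, -151.6, 157.0]
tcp_rot: [-0.004, 0.695, 0.719, -0.001]
force: [-0.6, 1.0, 0.5]
gripper_width: -0.2
gripper_force: 0.0
```

```bash
python3 - <<'E'
from h import *
import cv2
go([-131,-78,137])
a=ctrl.read_camera("top")[:,:,::-1][120:250,240:360]; b=ctrl.read_camera("scene")[:,:,::-1][115:235,165:285]
o=np.hstack([cv2.resize(a,(369,400)),cv2.resize(b,(400,400),interpolation=2)])
cv2.imwrite("pics/c1.png",o)
E
```

```text
t 3.7 shift [-5.1  4.6 19.9] turn [-0.44 -0.24  0.13] q [-0.46  0.23 -0.25  1.1   0.    1.08] F [-0.6  1.   0.5] w -0.2 0.0
```

View pics/c1.png

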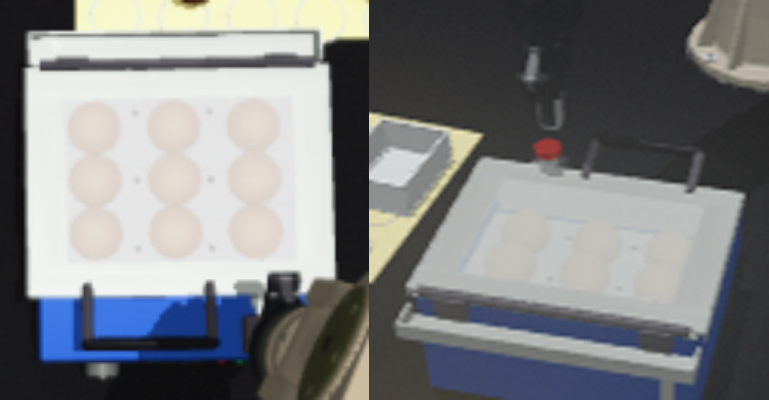

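The fingertips (scene crop at (550,125)) are just above the red head at (547,150). I'll correct the offset and go down.

Emit:
drive_tool(
  rows=[
    [-0.05,0.04,0,0,0,0,-1],
    [0,0,0.1,0,0,0,-1],
    [0,0,0,0,0,0,-1],
    [0,0,0,0,0,0,-1],
  ],
)

```text
time: 4.2
eef_pos: [495.4, -157.6, 151.5]
tcp_rot: [0.0, 0.694, 0.72, 0.0]
force: [-1.0, 0.1, 0.6]
gripper_width: 0.1
gripper_force: 0.0
```

```bash
python3 -c "
from h import *
go([-131,-78,137])"
```

```text
t 4.2 shift [ 1.2 -2.7 14.5] turn [ 0.01 -0.    0.17] q [-0.46  0.25 -0.24  1.08  0.    1.07] F [-1.   0.1  0.6] w 0.1 0.0
```

Emit:
drive_tool(
  rows=[
    [0.01,-0.025,0.12,0,0,0,-1],
    [0,0,0.05,0,0,0,-1],
    [0,0,0,0,0,0,-1],
    [0,0,0,0,0,0,-1],
  ],
)

```text
time: 4.6
eef_pos: [492.7, -156.7, 134.3]
tcp_rot: [-0.0, 0.694, 0.72, 0.0]
force: [-0.1, 0.6, 2.9]
gripper_width: -0.1
gripper_force: 1.1
```

Emit:
drive_tool(
  rows=[
    [0,0,0.03,0,0,0,-1],
    [0,0,0.03,0,0,0,-1],
    [0,0,0,0,0,0,-1],
    [0,0,0,0,0,0,-1],
  ],
)

```text
time: 5.0
eef_pos: [492.8, -156.7, 128.9]
tcp_rot: [0.0, 0.694, 0.72, 0.0]
force: [-1.4, 0.3, 6.1]
gripper_width: -0.0
gripper_force: 3.4
```

Emit:
drive_tool(
  rows=[
    [0,0,0.02,0,0,0,-1],
    [0,0,0.01,0,0,0,-1],
    [0,0,0,0,0,0,-1],
    [0,0,0,0,0,0,-1],
  ],
)

```text
time: 5.4
eef_pos: [492.8, -156.7, 127.0]
tcp_rot: [0.001, 0.694, 0.72, 0.0]
force: [-3.4, 2.3, 14.5]
gripper_width: 0.1
gripper_force: 6.7
```

Emit:
drive_tool(
  rows=[
    [0,0,0.01,0,0,0,-1],
    [0,0,0.01,0,0,0,-1],
    [0,0,0,0,0,0,-1],
    [0,0,0,0,0,0,-1],
  ],
)

```text
time: 5.8
eef_pos: [492.9, -156.7, 126.8]
tcp_rot: [0.001, 0.694, 0.72, 0.0]
force: [-8.3, 4.1, 26.2]
gripper_width: 0.5
gripper_force: 13.1
```

The plunger is at its stop: 126.8 mm, with the force climbing. I'll let go and look at the lid.

Emit:
drive_tool(
  rows=[
    [0,0,-0.1,0,0,0,-1],
    [0,0,-0.3,0,0,0,-1],
    [0,0,-0.4,0,0,0,-0.06],
    [0,0,-0.4,0,0,0,-0.06],
    [0,0,0,0,0,0,-0.06],
    [0,0,0,0,0,0,-0.06],
  ],
)

```text
time: 6.4
eef_pos: [493.2, -157.0, 244.0]
tcp_rot: [0.001, 0.694, 0.72, 0.0]
force: [0.3, 0.5, 0.0]
gripper_width: 39.9
gripper_force: 0.0
```

```bash
python3 - <<'E'
from h import *
import cv2
th=.08
def bar(th,y=30): return [117-(252*np.cos(th)-12*np.sin(th)),y,136+252*np.sin(th)+12*np.cos(th)]
print(bar(.08),bar(.785)); b=bar(.08); b[2]=235; go(b)
for n,sl in(("top",np.s_[120:250,240:360]),("scene",np.s_[115:235,165:285])):
    im=ctrl.read_camera(n)[:,:,::-1].copy()
    if n=="top": A=im[sl]
    else: B=im[sl]
    for t in(0,.08): print(n,t,proj(n,S2W(S,[bar(t,85),bar(t,-25),[117-210*np.cos(t),138,136+210*np.sin(t)],[117-210*np.cos(t),-138,136+210*np.sin(t)]])).round(1).tolist())
cv2.imwrite("pics/c2.png",np.hstack([cv2.resize(A,(360,390)),cv2.resize(B,(390,390))]))
E
```

```text
[np.float64(-133.23505366063003), 30, np.float64(168.10012335586296)] [np.float64(-52.779941656869966), 30, np.float64(322.60860486855864)]
t 6.4 shift [108.5  -2.5   8.9] turn [0.09 0.05 0.17] q [-0.46  0.2  -0.08  1.3   0.    1.07] F [0.3 0.5 0. ] w 39.9 0.0
top 0 [[268.5, 231.5], [308.8, 230.8], [248.9, 216.2], [348.9, 214.5]]
top 0.08 [[268.6, 231.3], [309.7, 230.6], [248.7, 216.1], [350.3, 214.4]]
scene 0 [[264.3, 160.8], [233.3, 156.8], [277.4, 172.8], [198.7, 162.2]]
scene 0.08 [[264.4, 156.3], [233.0, 152.2], [277.6, 168.9], [198.2, 158.3]]
```

View pics/c2.png

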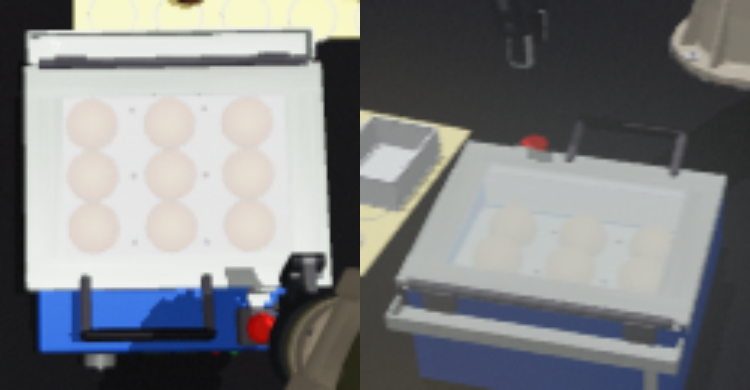

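The lid is ajar: the bar's end at scene pixel (233,153) matches the prediction for 0.08 rad, and the plunger is back up. Now moving over the bar.

Emit:
drive_tool(
  rows=[
    [0.37,-0.01,0,0,0,0,-0.06],
    [0.36,-0.01,0,0,0,0,-0.06],
    [0.36,-0.005,0,0,0,0.0005,-0.06],
    [0,0,0.35,0,0,0,-0.06],
    [0,0,0,0,0,0,-0.06],
    [0,0,0,0,0,0,-0.06],
  ],
)

```text
time: 7.1
eef_pos: [485.1, -47.7, 207.0]
tcp_rot: [-0.002, 0.696, 0.718, -0.001]
force: [0.7, -0.4, 0.1]
gripper_width: 40.0
gripper_force: 0.0
```

```bash
python3 - <<'E'
from h import *
go([-133.2,30,149])
E
```

```text
t 7.1 shift [-1.1  1.9 58. ] turn [-0.23 -0.06 -0.01] q [-0.26  0.16 -0.22  1.2  -0.    1.28] F [ 0.7 -0.4  0.1] w 40.0 0.0
```

Emit:
drive_tool(
  rows=[
    [0,0.015,0.2,0,0,0,-0.06],
    [0,0,0.2,0,0,0,-0.06],
    [0,0,0.18,0,0,0,-0.06],
    [0,0,0,0,0,0,-0.06],
    [0,0,0,0,0,0,-0.06],
  ],
)

```text
time: 7.6
eef_pos: [488.4, -48.7, 151.1]
tcp_rot: [0.0, 0.696, 0.718, 0.0]
force: [-0.3, 0.2, 0.5]
gripper_width: 40.1
gripper_force: 0.0
```

```bash
python3 - <<'E'
from h import *
import cv2
go([-133.2,30,149])
A=ctrl.read_camera("top")[:,:,::-1][120:250,240:360]; B=ctrl.read_camera("scene")[:,:,::-1][115:215,185:285]
cv2.imwrite("pics/c3.png",np.hstack([cv2.resize(A,(360,390)),cv2.resize(B,(390,390),interpolation=2)]))
E
```

```text
t 7.6 shift [ 0.1 -1.5  2.1] turn [ 0.02  0.   -0.09] q [-0.26  0.19 -0.31  1.06  0.    1.28] F [-0.3  0.2  0.5] w 40.1 0.0
```

View pics/c3.png

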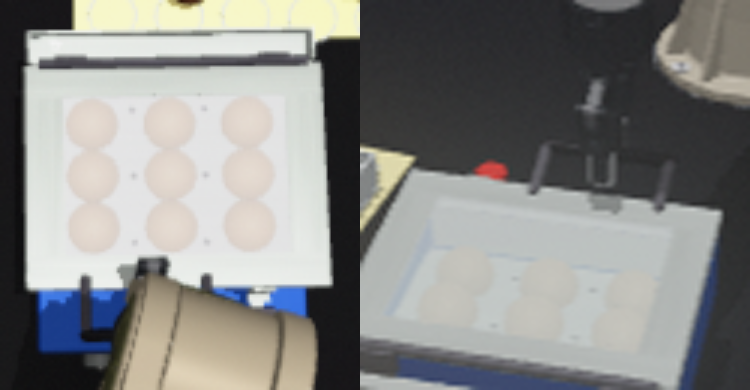

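The fingers straddle the middle of the bar, with one inside the gap (scene crop at (602,165)). Closing now.

Emit:
drive_tool(
  rows=[
    [0,-0.015,0.01,0,0,0,-0.06],
    [0,0,0,0,0,0,-1],
    [0,0,0,0,0,0,-1],
    [0,0,0,0,0,0,-1],
    [0,0,0,0,0,0,-1],
    [0,0,0,0,0,0,-1],
  ],
  force=40,
)

```text
time: 8.3
eef_pos: [486.5, -48.0, 149.4]
tcp_rot: [0.0, 0.696, 0.718, 0.0]
force: [-0.7, -0.3, 1.0]
gripper_width: 10.7
gripper_force: 38.9
```

```bash
python3 - <<'E'
from h import *
go([-133.2,30,149])
ths=np.linspace(.08,.785,9); p=np.array([(-252*np.cos(t)+12*np.sin(t),252*np.sin(t)+12*np.cos(t)) for t in ths]);print(np.diff(p,axis=0).round(1).tolist())
E
```

```text
t 8.3 shift [-0.7  0.4  0.4] turn [ 0.01  0.01 -0.01] q [-0.26  0.19 -0.32  1.06 -0.    1.28] F [-0.7 -0.3  1. ] w 10.7 38.907480239868164
[[3.8, 21.9], [5.7, 21.5], [7.6, 20.9], [9.4, 20.1], [11.1, 19.2], [12.8, 18.2], [14.3, 17.0], [15.8, 15.7]]
```

Emit:
drive_tool(
  rows=[
    [0,0.017,-0.11,0,0,0,-1],
    [0,0.021,-0.109,0,0,0,-1],
    [0,0.026,-0.108,0,0,0,-1],
    [0,0.031,-0.107,0,0,0,-1],
    [0,0,0,0,0,0,-1],
    [0,0,0,0,0,0,-1],
  ],
)

```text
time: 8.9
eef_pos: [495.7, -47.7, 192.8]
tcp_rot: [-0.0, 0.696, 0.718, -0.0]
force: [-1.1, -2.3, -2.7]
gripper_width: 10.5
gripper_force: 39.2
```

```bash
python3 - <<'E'
from h import *
go([-123.7,30,192.4])
E
```

```text
t 8.9 shift [-0.7  0.7  0.4] turn [-0.03  0.01 -0.02] q [-0.26  0.18 -0.22  1.17 -0.    1.28] F [-1.1 -2.3 -2.7] w 10.5 39.23012137413025
```

Forces match the lid's weight, so I'll carry on lifting.

Emit:
drive_tool(
  rows=[
    [0,0.036,-0.106,0,0,0,-1],
    [0,0.04,-0.103,0,0,0,-1],
    [0,0.045,-0.102,0,0,0,-1],
    [0,0.049,-0.099,0,0,0,-1],
    [0,0.054,-0.097,0,0,0,-1],
    [0,0.057,-0.095,0,0,0,-1],
    [0,0,0,0,0,0,-1],
    [0,0,0,0,0,0,-1],
  ],
)

```text
time: 9.7
eef_pos: [523.2, -46.8, 254.2]
tcp_rot: [-0.0, 0.696, 0.718, -0.001]
force: [-6.3, -2.4, 0.7]
gripper_width: 10.4
gripper_force: 39.2
```

Emit:
drive_tool(
  rows=[
    [0,0.062,-0.092,0,0,0,-1],
    [0,0.066,-0.09,0,0,0,-1],
    [0,0.07,-0.087,0,0,0,-1],
    [0,0.073,-0.083,0,0,0,-1],
    [0,0.077,-0.08,0,0,0,-1],
    [0,0.081,-0.077,0,0,0,-1],
    [0,0,0,0,0,0,-1],
    [0,0,0,0,0,0,-1],
  ],
)

```text
time: 10.5
eef_pos: [565.3, -45.5, 306.2]
tcp_rot: [-0.0, 0.696, 0.718, -0.001]
force: [-9.2, -2.3, 6.9]
gripper_width: 10.4
gripper_force: 40.0
```

```bash
python3 - <<'E'
from h import *
import cv2
go([-52.8,30,303.6])
def P(t): 
    c,s=np.cos(t),np.sin(t);return [[117-252*c+12*s,y,136+252*s+12*c] for y in(85,-25)]+[[117-210*c,y,136+210*s] for y in(138,-138)]
for n in("top","scene"):
    im=ctrl.read_camera(n)[:,:,::-1].copy()
    if n=="top":A=im[110:260,230:380]
    else:B=im[85:235,165:315]
    for t in(.75,.785,.82): print(n,t,proj(n,S2W(S,P(t))).round(1).tolist())
cv2.imwrite("pics/c4.png",np.hstack([cv2.resize(A,(400,400)),cv2.resize(B,(400,400),interpolation=2)]))
E
```

```text
t 10.5 shift [-0.5  2.   2.6] turn [-0.09  0.06 -0.03] q [-0.22  0.29  0.2   1.48 -0.    1.32] F [-9.2 -2.3  6.9] w 10.4 40.038962960243225
top 0.75 [[269.2, 203.1], [316.9, 202.2], [246.7, 194.2], [361.5, 192.2]]
top 0.785 [[269.2, 200.2], [317.2, 199.4], [246.6, 192.0], [362.0, 189.9]]
top 0.82 [[269.2, 197.3], [317.5, 196.4], [246.5, 189.7], [362.5, 187.6]]
scene 0.75 [[261.1, 128.7], [225.4, 124.5], [276.8, 145.6], [188.5, 134.6]]
scene 0.785 [[260.7, 128.0], [224.7, 123.8], [276.6, 145.0], [187.8, 134.0]]
scene 0.82 [[260.3, 127.4], [224.1, 123.1], [276.4, 144.4], [187.0, 133.4]]
```

View pics/c4.png

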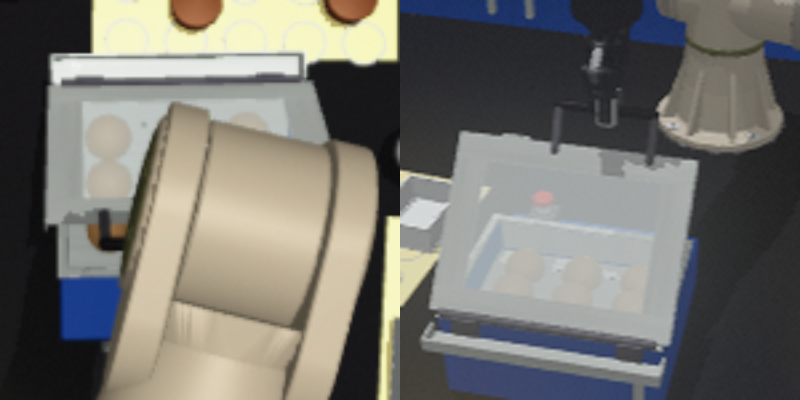

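The lid is close to 45°. I'll check the angle with a finer crop at the lid corner.

```bash
python3 - <<'E'
from h import *
import cv2
im=ctrl.read_camera("top")[:,:,::-1]
A=cv2.resize(im[180:215,240:285],None,fx=12,fy=12,interpolation=cv2.INTER_NEAREST)
for k in range(0,35,5): cv2.putText(A,str(180+k),(0,k*12+10),0,.4,(0,0,255),1)
for k in range(0,45,5): cv2.putText(A,str(240+k),(k*12,415),0,.4,(0,255,0),1)
cv2.imwrite("pics/c5.png",A)
g=im.astype(int).mean(2); print(g[186:206,250:262].mean(1).round()); print(ctrl.state()["force"],ctrl.state()["eef_pos"])
for t in (.7,.75,.785,.82):
  c,s=np.cos(t),np.sin(t); print(t,proj("top",S2W(S,[[117-210*c,y,136+210*s] for y in (125,115)]+[[117-210*c+4*s,120,136+210*s+4*c],[117-252*c+12*s,80,136+252*s+12*c]])).round(1).tolist())
E
```

```text
[160. 160. 160. 156. 144. 134. 129. 123. 133. 131. 130. 131. 130. 130.
 130. 129. 128. 129. 131. 131.]
[-9.11545478 -2.15955531  7.2482134 ] [565.11752332 -45.56269598 306.02259426]
0.7 [[252.2, 197.1], [256.3, 197.0], [254.2, 196.0], [271.3, 206.8]]
0.75 [[252.1, 194.1], [256.2, 194.1], [254.1, 192.9], [271.4, 203.0]]
0.785 [[252.0, 191.9], [256.2, 191.9], [254.0, 190.7], [271.4, 200.2]]
0.82 [[251.9, 189.6], [256.1, 189.6], [254.0, 188.3], [271.4, 197.2]]
```

View pics/c5.png

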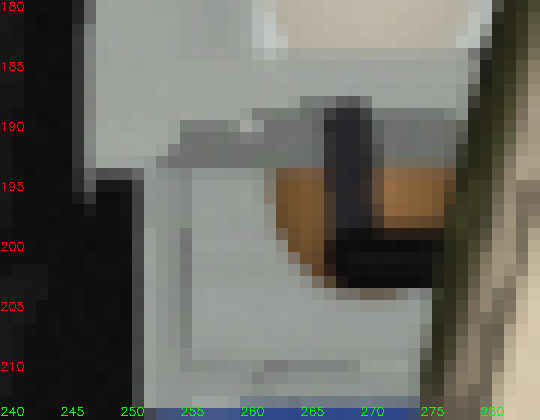

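The lid's front edge is at about row 193.3 and the bar's centre at row 201.0, which gives about 0.775 rad (44.4°). One small nudge will add half a degree and relieve the radial load.

Emit:
drive_tool(
  rows=[
    [0,0,-0.012,0,0,0,-1],
    [0,0,-0.01,0,0,0,-1],
    [0,0,0,0,0,0,-1],
    [0,0,0,0,0,0,-1],
    [0,0,0,0,0,0,-1],
  ],
)

```text
time: 11.15
eef_pos: [566.2, -45.5, 307.1]
tcp_rot: [-0.0, 0.696, 0.718, -0.0]
force: [-5.9, -1.9, 2.8]
gripper_width: 10.7
gripper_force: 39.6
```

```bash
python3 - <<'E'
from h import *
im=ctrl.read_camera("top").astype(int).mean(2)
print("edge col",im[188:198,247:250].mean(1).round(),"bar",im[195:208,270:275].mean(1).round())
go([-52.8,30,303.6]); print(ctrl.state()["eef_pos"],abs(ctrl.state()["joint_vel"]).max())
E
```

```text
edge col [149. 150. 151. 151. 158. 127.  64.  39.  27.  17.] bar [ 87.  83.  80.  40.  15.  16.  17.  13.  35. 108. 147. 153. 152.]
t 11.2 shift [-0.5  1.1  3.5] turn [-0.04  0.03 -0.03] q [-0.22  0.29  0.2   1.48 -0.    1.32] F [-5.9 -2.2  2.8] w 10.7 39.63420331478119
[566.14272248 -45.51522154 307.0703474 ] 0.002688748327037552
```

```bash
python3 -c "
from station import ctrl
print(ctrl.close_job())"
```

```text
the job is handed in; nothing more can be done
None
```

I pushed the plunger to its stop, the lid popped ajar, and I let the plunger go. The gripper now holds the lid still by its bar at about 45° (0.78 rad as measured in the top picture), and I handed the job in at about 11 s on the robot's clock.

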